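# Slide the instrument shelf home and bolt it

### The job

Push the white shelf board, with the instrument standing on it, along its rails away from you with a fingertip until you feel it drop level into the locating notches. Then push the knob of the slide bolt on the right-hand side all the way across, so that the bolt lies over the board's edge, and leave it. Only push: do not lift the board, do not shift the instrument on it, and leave the other things alone.

Things in the scene. Friction and masses are not known exactly. Their poses are not given: they have to be found in the camera images.
- rig: Fixed cradle: two parallel aluminium rails on a steel base plate 260 mm wide, 6 mm thick. Origin at table height midway between the rails; +x along the rails, the way the board must go (away from the robot, turned up to 0.45 rad), +y left, z up. Rails: x -160 to +150 mm, 20 mm thick, inner faces at y = +-102 mm, tops 60 mm above the table. No end stop: only the notches locate the board.
- rig_notch (a point): Bottom centre of the near notch in the left rail, at x = -15, y = +112 mm in the rig's frame, 52 mm above the table. Each rail's top has two such square notches, 18 mm long and 8 mm deep, centred at rig x = -15 and +85 mm.
- rig_home (a point): Fixed point of the cradle (35 mm along +x from its origin, 66 mm above the table) where board_top is when the board has dropped home in the middle of its notches. Axes as the rig's.
- board_top (a point): Middle of the top face of the white shelf board, axes: x along the rails, z up. It starts 50 to 85 mm short of home (towards -x), 74 mm above the table. When all four rod ends fall into the notches it drops 8 mm, to 66 mm, and the notches' far walls stop it, with about 4 mm of play either way.
- board: The loose white board, 150 mm along the rails, 200 mm wide, 18 mm thick, 0.3 to 0.65 kg, lying between the rails. Origin at the middle of its underside. Two steel rods 10 mm thick cross it at x = +-50 mm, half-way up its thickness, stick out 15 mm each side and ride on the rail tops.
- board_edge (a point): Middle of the board's plain near edge face (75 mm towards -x from the board's centre, 9 mm below its top), where it can be pushed. The space behind it, between the rails, is empty down to the base plate. Sliding board and instrument takes about 2 to 10 N.
- bolt (a joint): Travel of the steel slide bolt on the cradle's right-hand (-y) side, m: 0 drawn back, 0.040 fully shot, when it meets its stop; moves along the rig's +y over the board's edge. Starts at 0 to 0.006, slides at about 1.5 N, stays where left. Its bar, 20 x 8 mm, has its underside 70 mm above the table: 4 mm above the board when that is down, blocked by it when not.
- bolt_knob (a point): Top centre of the upright round steel knob on the bolt's outer end: 16 mm thick, 30 mm tall, top 108 mm above the table. Drawn back it is at rig x = +15, y = -192 mm (fully shot y = -152). It stands over a grey block 70 mm high, rig x -10 to +40, y -215 to -122 mm; a strap at y -135 to -123 is 82 mm high. Axes as the rig's.
- instrument: Small black instrument case, 85 x 130 mm, 40 mm high, 0.35 kg, standing loose on the board, its centre some 22 mm beyond the board's centre and so about 50 mm from the board's near edge. Origin at the middle of its underside. It rides along and must stay where it stands on the board.
- tee: Bystander: brass pipe tee, 46 x 24 x 36 mm, lying on the table near the cradle's right-hand near corner. Origin under its centre.
- tape: Bystander: blue roll of tape, 90 mm in diameter, 24 mm high, flat on the table to the right of the cradle's far end. Origin under its centre.
- jar: Bystander: amber jar, 56 mm in diameter, 70 mm high, standing left of the cradle. Origin under its centre.
- driver: Bystander: screwdriver lying left of the cradle's far half. Origin on its underside.
- gauge: Bystander: dial pressure gauge, 56 mm in diameter, 22 mm high, lying on the table to the robot's right. Origin under its centre.
- mug: Bystander: white mug, 76 mm in diameter, 90 mm high, standing to the robot's left. Origin under its centre.

How it is judged:
By the outcome, as a careful person would: the job done as asked, in the order asked, and still so for the second after the job is handed in, with the robot touching nothing.
It also fails if it takes over 51 s, if anything falls off the work surface, if the arm or the gripper's body presses on something with over 40 N, if the wrist force passes 120 N, or if a joint passes its speed limit or range.

### The arm

A 6-joint arm with a two-finger parallel gripper is mounted at the origin on the work surface. World frame = base frame: x ahead of the robot, y to its left, z up, the work surface at z = 0. Lengths are in m, angles in rad, forces in N, time in s.
With the tool pointing down it reaches from about 0.3 to 0.85 m from the base axis. Payload 4.2 kg.
Tool frame: the origin (TCP) lies on the centre line of the jaws, within the pads' length; the fingertips stand 8 mm ahead of it and the grasp point (between the pads) lies 11 mm behind it; x points along the fingers, y is the direction in which the jaws open and shut, and the axes are right-handed (so a half turn about x gives the same grasp; the last joint's range is limited). The gripper opens to 91 mm and grips with 3 to 60 N. Pads are 32 mm wide; open, the fingers measure 118 mm over their backs; the gripper's body (76 mm by 178 mm) begins 60 mm behind the grasp point.
Start: joints at [1.142, 0.32, 1.565, -0, 1.257, -0.02], TCP at [0.229, 0.528, 0.195] pointing down, gripper open.
Joint ranges: [-3.11, 3.11], [-0.84, 2.01], [0.21, 2.61], [-1.34, 4.49], [0.05, 2.63], [-2.56, 2.56]. Speed limits (rad/s): [2.57, 2.57, 3.14, 3.14, 3.14, 3.14].

### API

Orientations are given as a unit quaternion [x, y, z, w].
In Python, from cell import env gives the robot as it stands. The module is installed in compiled form; this text tells all that it offers.
- The arm moves only by the shell command python3 -m creep 'ROWS'. ROWS is JSON, a list of rows, each an object with "offset": the shift along the tool's x, y, z in m, a list of three; "delta_rot": the turn, a rotation vector about the tool's x, y, z in units of 5 degrees (1.0 is 5 degrees), a list of three; "hand": the opening in per cent of the stroke, from 0 (shut) to 100 (fully open). A call has exactly 10 rows; each row is the pose to reach, as a shift and turn from the pose measured when the call began, along the tool's axes at that moment; what a row does not reach only later rows make up. A row lasts 1/10 s, in which the tool goes at most 50 mm and 8.59 degrees, less where a joint would pass 70% of its speed; a pose out of reach is approached as far as the arm can. A call with a gripper value outside its range is refused whole. The fingers move at their own pace and stop on an object; the grip force is fixed at half the most. Time passes only in rows, so rows that repeat a pose let the fingers close, or fill a call up. It gives the time, the measured TCP pose, the force and the opening at its end, in the units of the state.
- env.read_state(): the state, without advancing time (a new reading comes with each control period).
- env.camera(name): name is "side" or "top" or "wrist"; returns a dict with "frame" (400x640x3 uint8, blue, green, red), "depth" (400x640 float32, m along the optical axis (not along the pixel's ray), 0 where there is no reading), "fx", "fy", "cx", "cy" (pixels), "camera_from_world" (4x4, takes a point from world to camera coordinates). Camera axes: x right, y up, looking along -z (the intrinsics and any distortion apply to the point x, -y, -z); pixel columns grow to the right and rows downward; lengths in m; the calibration is good to about 2 mm. A picture is of the moment at which its call begins.
- env.close_job(): hands the job in, once; it reports no verdict.
The state is a dict: "time": time; "q": joint angles; "qvel": joint speeds; "tau": joint torques, N m; "tcp_pos": TCP position; "orientation": TCP orientation; "contact_force": force on the tool from outside, world axes, zero at the start; "wrist_torque": the same for the moment, N m; "opening": finger opening in m.
Only numpy, scipy, OpenCV 4.12 (cv2) and the standard library are available. Lean on these libraries where they do the work, as an engineer would, in place of code of your own. Each camera call takes 0.05 s, during which the arm holds its last target.

## Working session

There is one attempt and no reset: what is moved stays moved. The work goes in short steps, Python scripts to look and compute and a shell command to move; the robot and the scene stay as the last step left them, time stands still between calls to the robot, and variables do not carry over. Pictures are saved under pics/ and viewed, and the job is handed in when it is done.

```bash
mkdir -p pics; python3 - <<'E'
from cell import env
import cv2,numpy as np,pickle
s=env.read_state();print({k:np.round(v,3) for k,v in s.items()})
for n in("top","side"):
    c=env.camera(n);pickle.dump(c,open(n+".pkl","wb"));cv2.imwrite(f"pics/{n}0.png",c["frame"])
    print(n,{k:np.round(c[k],3) for k in c if k not in("frame","depth")})
E
```

```text
{'time': np.float64(0.0), 'q': array([ 1.142,  0.32 ,  1.566, -0.   ,  1.257, -0.02 ]), 'qvel': array([-0.002, -0.001, -0.001,  0.002, -0.   , -0.001]), 'tau': array([-1.0000e-03, -4.1246e+01, -2.3198e+01,  7.3000e-02,  4.6000e-02,
       -0.0000e+00]), 'tcp_pos': array([0.228, 0.527, 0.194]), 'orientation': array([ 0.143,  0.693, -0.144,  0.692]), 'contact_force': array([ 0.035, -0.514, -0.5  ]), 'wrist_torque': array([ 0.036, -0.006, -0.019]), 'opening': np.float64(0.091)}
top {'fx': np.float64(463.987), 'fy': np.float64(463.987), 'cx': np.float64(318.747), 'cy': np.float64(194.816), 'camera_from_world': array([[-2.400e-02, -1.000e+00, -2.000e-03,  2.800e-02],
       [ 9.930e-01, -2.500e-02,  1.130e-01, -5.960e-01],
       [-1.130e-01,  1.000e-03,  9.940e-01, -1.711e+00],
       [ 0.000e+00,  0.000e+00,  0.000e+00,  1.000e+00]])}
side {'fx': np.float64(454.673), 'fy': np.float64(454.673), 'cx': np.float64(320.332), 'cy': np.float64(199.965), 'camera_from_world': array([[ 0.95 , -0.312, -0.011, -0.519],
       [ 0.236,  0.694,  0.68 , -0.216],
       [-0.205, -0.649,  0.733, -1.339],
       [ 0.   ,  0.   ,  0.   ,  1.   ]])}
```

View pics/top0.png

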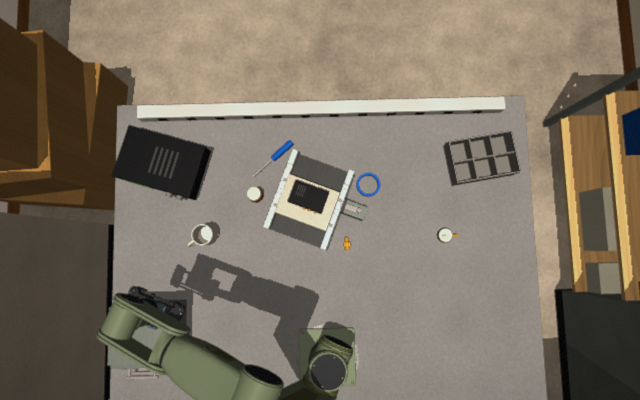

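View pics/side0.png

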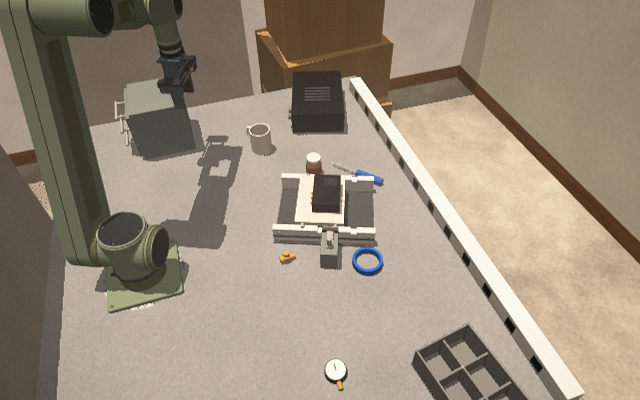

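```bash
cat > h.py <<'E'
import numpy as np,cv2
def cloud(c):
    d=c["depth"];v,u=np.mgrid[:d.shape[0],:d.shape[1]]
    p=np.stack([(u-c["cx"])/c["fx"]*d,-(v-c["cy"])/c["fy"]*d,-d],-1)
    T=np.linalg.inv(c["camera_from_world"]);P=p@T[:3,:3].T+T[:3,3];P[d==0]=np.nan;return P
def proj(c,p):
    T=c["camera_from_world"];q=np.atleast_2d(p)@T[:3,:3].T+T[:3,3]
    return np.stack([c["cx"]+c["fx"]*q[:,0]/-q[:,2],c["cy"]-c["fy"]*q[:,1]/-q[:,2]],-1)
E
python3 - <<'E'
import pickle,cv2,numpy as np
from h import *
for n,b in(("top",(255,140,130,115)),("side",(265,145,130,135))):
    c=pickle.load(open(n+".pkl","rb"));P=cloud(c);x,y,w,h=b
    cv2.imwrite(f"pics/{n}c.png",cv2.resize(c["frame"][y:y+h,x:x+w],None,fx=4.5,fy=4.3 if n=="side" else 4.5,interpolation=cv2.INTER_CUBIC))
    Q=P[y:y+h,x:x+w].reshape(-1,3)
    hist,e=np.histogram(Q[:,2],bins=np.arange(-.01,.13,.004));print(n,[(round(a,3),int(k)) for a,k in zip(e,hist)])
c=pickle.load(open("top.pkl","rb"));P=cloud(c)
Q=P[140:255,255:385]
m=(np.abs(Q[...,2]-.06)<.006)
im=np.zeros((115,130,3),np.uint8)
im[m]=(0,255,0);im[np.abs(Q[...,2]-.074)<.006]=(0,0,255);im[np.abs(Q[...,2]-.114)<.008]=(255,0,0)
cv2.imwrite("pics/seg.png",cv2.resize(im,None,fx=4.5,fy=4.5,interpolation=0))
E
```

```text
top [(np.float64(-0.01), 621), (np.float64(-0.006), 2023), (np.float64(-0.002), 3361), (np.float64(0.002), 2818), (np.float64(0.006), 1349), (np.float64(0.01), 448), (np.float64(0.014), 144), (np.float64(0.018), 119), (np.float64(0.022), 147), (np.float64(0.026), 80), (np.float64(0.03), 36), (np.float64(0.034), 24), (np.float64(0.038), 21), (np.float64(0.042), 30), (np.float64(0.046), 45), (np.float64(0.05), 94), (np.float64(0.054), 233), (np.float64(0.058), 306), (np.float64(0.062), 263), (np.float64(0.066), 332), (np.float64(0.07), 585), (np.float64(0.074), 520), (np.float64(0.078), 220), (np.float64(0.082), 54), (np.float64(0.086), 14), (np.float64(0.09), 4), (np.float64(0.094), 7), (np.float64(0.098), 11), (np.float64(0.102), 35), (np.float64(0.106), 115), (np.float64(0.11), 328), (np.float64(0.114), 293), (np.float64(0.118), 87), (np.float64(0.122), 13)]
side [(np.float64(-0.01), 35), (np.float64(-0.006), 1192), (np.float64(-0.002), 5180), (np.float64(0.002), 3436), (np.float64(0.006), 1277), (np.float64(0.01), 410), (np.float64(0.014), 261), (np.float64(0.018), 239), (np.float64(0.022), 367), (np.float64(0.026), 247), (np.float64(0.03), 164), (np.float64(0.034), 179), (np.float64(0.038), 133), (np.float64(0.042), 153), (np.float64(0.046), 147), (np.float64(0.05), 188), (np.float64(0.054), 206), (np.float64(0.058), 498), (np.float64(0.062), 223), (np.float64(0.066), 240), (np.float64(0.07), 716), (np.float64(0.074), 740), (np.float64(0.078), 144), (np.float64(0.082), 61), (np.float64(0.086), 33), (np.float64(0.09), 26), (np.float64(0.094), 44), (np.float64(0.098), 25), (np.float64(0.102), 33), (np.float64(0.106), 49), (np.float64(0.11), 329), (np.float64(0.114), 459), (np.float64(0.118), 52), (np.float64(0.122), 0)]
```

View pics/topc.png

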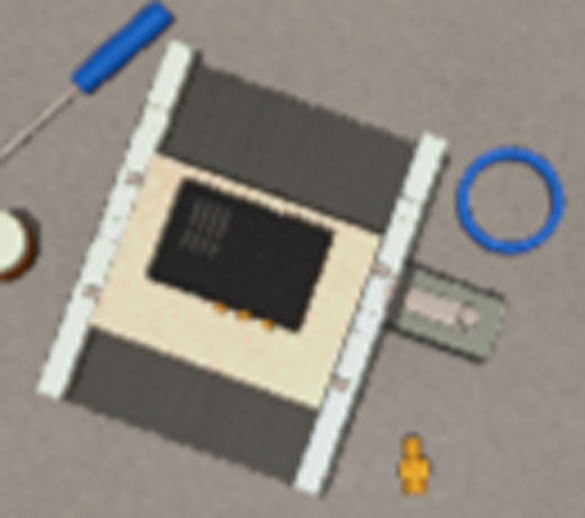

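View pics/sidec.png

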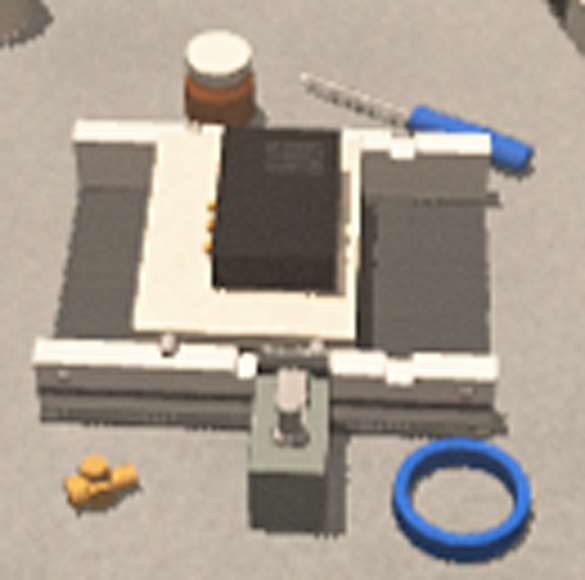

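View pics/seg.png

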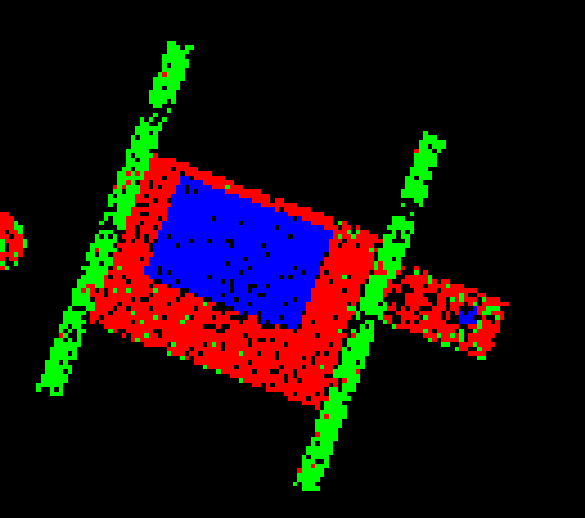

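```bash
cat > fit.py <<'E'
import pickle,cv2,numpy as np
from h import *
from scipy.optimize import least_squares
C={n:pickle.load(open(n+".pkl","rb")) for n in("top","side")}
off={"top":(255,140,4.5,4.5),"side":(265,145,4.5,4.3)}
# (x,y) rig -> crop px
o={"top":{(150,122):(170,40),(150,102):(193,48),(-160,122):(37,391),(-160,102):(61,398),(150,-102):(424,132),(150,-122):(447,142),(-160,-102):(295,485),(-160,-122):(320,495)},
"side":{(-160,-122):(38,367),(-160,-102):(36,342),(150,-122):(497,380),(150,-102):(495,355),(-160,102):(75,142),(-160,122):(77,123),(150,102):(490,154),(150,122):(490,136)}}
def W(p,q,z):
    c,s=np.cos(p[2]),np.sin(p[2]);q=np.atleast_2d(q)/1000.
    return np.c_[p[0]+c*q[:,0]-s*q[:,1],p[1]+s*q[:,0]+c*q[:,1],np.full(len(q),z)]
def res(p,which=("top","side")):
    r=[]
    for n in which:
        k=list(o[n]);x,y,a,b=off[n]
        obs=np.array([((o[n][i][0]+.5)/a-.5+x,(o[n][i][1]+.5)/b-.5+y) for i in k])
        r.append((proj(C[n],W(p,k,.06))-obs).ravel())
    return np.concatenate(r)
if __name__=="__main__":
    for w in(("top",),("side",),("top","side")):
        f=least_squares(res,[.6,0,-.3],args=(w,),loss="soft_l1");print(w,f.x.round(4),np.abs(f.fun).max().round(2),np.sqrt((f.fun**2).mean()).round(2))
    p=f.x;np.save("rig.npy",p)
    # depth-based checks in rig frame
    for n in C:
        P=cloud(C[n]).reshape(-1,3);P=P[~np.isnan(P[:,0])];c,s=np.cos(p[2]),np.sin(p[2])
        d=P-[p[0],p[1],0];r=np.c_[c*d[:,0]+s*d[:,1],-s*d[:,0]+c*d[:,1],d[:,2]]*1000
        b=r[(np.abs(r[:,2]-74)<7)&(np.abs(r[:,1])<95)&(np.abs(r[:,0])<140)];print(n,"board x",np.percentile(b[:,0],[0.5,1,2,99]).round(1),"y",np.percentile(b[:,1],[1,99]).round(1))
        i=r[(np.abs(r[:,2]-114)<6)&(np.abs(r[:,1])<95)];print(" instr x",np.percentile(i[:,0],[1,99]).round(1),"y",np.percentile(i[:,1],[1,99]).round(1),np.median(i[:,2]))
        k=r[(r[:,2]>98)&(r[:,1]<-140)&(r[:,1]>-220)&(np.abs(r[:,0]-15)<25)];print(" knob",len(k),np.median(k,0).round(1))
        e=r[(np.abs(r[:,2]-60)<5)&(np.abs(np.abs(r[:,1])-112)<13)];print(" rail",np.percentile(e[e[:,1]>0][:,1],[2,50,98]),np.percentile(e[e[:,1]<0][:,1],[2,50,98]),np.percentile(e[:,0],[.5,99.5]))
E
python3 fit.py
```

```text
('top',) [ 0.5853  0.0485 -0.3763] 0.4 0.18
('side',) [ 0.5848  0.0478 -0.373 ] 0.88 0.43
('top', 'side') [ 0.585   0.0482 -0.3748] 0.89 0.35
top board x [-94.2 -93.6 -92.7  54.6] y [-93.8  93.7]
 instr x [-43.5  39.9] y [-59.   68.3] 113.67040523138816
 knob 15 [  13.7 -183.8  111. ]
 rail [102.92028449 113.63786461 123.98212301] [-121.66488175 -110.16207199 -100.13075266] [-157.1174523   433.45976757]
side board x [-94.9 -94.6 -93.6  53.4] y [-94.2  92.1]
 instr x [-44.  39.] y [-62.4  68.2] 114.51030107572579
 knob 29 [  14.4 -188.3  107.1]
 rail [100.82646789 113.03065057 124.23900756] [-122.90423681 -112.33849031  -99.64438852] [-159.50607454  436.4329196 ]
```

```bash
cat > go.py <<'E'
import numpy as np,sys
from scipy.spatial.transform import Rotation as R
from cell import env
p=np.load("rig.npy");c,s=np.cos(p[2]),np.sin(p[2]);RW=np.array([[c,-s,0],[s,c,0],[0,0,1]])
def rig(w): return RW.T@(np.asarray(w)-[p[0],p[1],0])*1000
def goal(x,y,z):  # rig mm, tool x down, tool y along rig +-y
    st=env.read_state();Rt=R.from_quat(st["orientation"]);M=Rt.as_matrix()
    t=RW@np.array([x,y,z])/1000+[p[0],p[1],0]
    best=None
    for sg in(1,-1):
        yv=RW[:,1]*sg;X=np.array([0,0,-1.]);G=np.c_[X,yv,np.cross(X,yv)]
        d=(Rt.inv()*R.from_matrix(G)).as_rotvec(degrees=True)/5
        if best is None or np.linalg.norm(d)<np.linalg.norm(best):best=d
    print("t",st["time"].round(2) if hasattr(st["time"],"round") else st["time"],"rig tcp",rig(st["tcp_pos"]).round(1),"tooly in rig",(RW.T@M[:,1]).round(3),"toolz",(RW.T@M[:,2]).round(3),"F rig",(RW.T@st["contact_force"]).round(2),"open",st["opening"].round(4))
    print("-> offset",(M.T@(t-st["tcp_pos"])).round(4),"rot",best.round(3))
if __name__=="__main__": goal(*map(float,sys.argv[1:4]))
E
python3 go.py -137 0 195; python3 -c "
from cell import env;print(env.read_state()['q'])"
```

```text
[ 1.14201227e+00  3.20251892e-01  1.56551329e+00 -4.52536133e-05
  1.25737853e+00 -2.00082453e-02]Traceback (most recent call last):
  File "go.py", line 16, in <module>
    if __name__=="__main__": goal(*map(float,sys.argv[1:4]))
                             ~~~~^^^^^^^^^^^^^^^^^^^^^^^^^^^
  File "go.py", line 14, in goal
    print("t",st["time"].round(2) if hasattr(st["time"],"round") else st["time"],"rig tcp",rig(st["tcp_pos"]).round(1),"tooly in rig",(RW.T@M[:,1]).round(3),"toolz",(RW.T@M[:,2]).round(3),"F rig",(RW.T@st["contact_force"]).round(2),"open",st["opening"].round(4))
                                                                                                                                                                                                                                               ^^^^^^^^^^^^^^^^^^^
AttributeError: 'float' object has no attribute 'round'
```

```bash
sed -i 's/st\["opening"\].round(4)/round(float(st["opening"]),4)/; s/st\["time"\].round(2) if hasattr(st\["time"\],"round") else st\["time"\]/round(float(st["time"]),2)/' go.py
python3 go.py -137 0 195
```

```text
t 0.1 rig tcp [-507.3  315.1  193.9] tooly in rig [ 0.034  0.999 -0.002] toolz [ 0.999 -0.034  0.   ] F rig [-0.75  0.17  0.15] open 0.0914
-> offset [-0.0006 -0.3024  0.3807] rot [-0.389 -0.     0.018]
```

```bash
python3 -m creep '[{"offset":[0,-0.01,0.013],"delta_rot":[0,0,0],"hand":50},{"offset":[0,-0.03,0.04],"delta_rot":[0,0,0],"hand":0},{"offset":[0,-0.06,0.076],"delta_rot":[-0.1,0,0],"hand":0},{"offset":[0,-0.095,0.12],"delta_rot":[-0.1,0,0],"hand":0},{"offset":[0,-0.13,0.165],"delta_rot":[-0.2,0,0],"hand":0},{"offset":[0,-0.165,0.21],"delta_rot":[-0.2,0,0],"hand":0},{"offset":[0,-0.2,0.255],"delta_rot":[-0.3,0,0],"hand":0},{"offset":[0,-0.235,0.3],"delta_rot":[-0.39,0,0],"hand":0},{"offset":[0,-0.27,0.34],"delta_rot":[-0.39,0,0],"hand":0},{"offset":[0,-0.302,0.38],"delta_rot":[-0.39,0,0],"hand":0}]'; python3 go.py -137 0 62
```

```text
time: 1.1
tcp_pos: [0.4391, 0.1303, 0.1943]
orientation: [0.131, 0.695, -0.133, 0.695]
contact_force: [0.9, 0.4, -0.3]
opening: 0.0142
t 1.1 rig tcp [-165.8   23.   194.3] tooly in rig [ 0.     1.    -0.002] toolz [ 1. -0. -0.] F rig [ 0.68  0.64 -0.35] open 0.0142
-> offset [ 0.1324 -0.0227  0.0289] rot [-0.003 -0.     0.022]
```

```bash
python3 -m creep '[{"offset":[0,-0.012,0.015],"delta_rot":[0,0,0],"hand":0},{"offset":[0,-0.023,0.029],"delta_rot":[0,0,0],"hand":0},{"offset":[0.01,-0.023,0.029],"delta_rot":[0,0,0],"hand":0},{"offset":[0.03,-0.023,0.029],"delta_rot":[0,0,0],"hand":0},{"offset":[0.055,-0.023,0.029],"delta_rot":[0,0,0],"hand":0},{"offset":[0.08,-0.023,0.029],"delta_rot":[0,0,0],"hand":0},{"offset":[0.105,-0.023,0.029],"delta_rot":[0,0,0],"hand":0},{"offset":[0.122,-0.023,0.029],"delta_rot":[0,0,0],"hand":0},{"offset":[0.132,-0.023,0.029],"delta_rot":[0,0,0],"hand":0},{"offset":[0.132,-0.023,0.029],"delta_rot":[0,0,0],"hand":0}]'; python3 go.py -112 0 60
python3 - <<'E'
from cell import env
import cv2
for n in("side","wrist"):
    c=env.camera(n);f=c["frame"]
    if n=="side": f=cv2.resize(f[110:290,240:420],None,fx=3.2,fy=3.2,interpolation=2)
    cv2.imwrite(f"pics/{n}1.png",f)
E
```

```text
time: 2.1
tcp_pos: [0.4558, 0.098, 0.061]
orientation: [0.13, 0.696, -0.133, 0.693]
contact_force: [-1.0, -0.7, -0.3]
opening: 0.0006
t 2.1 rig tcp [-138.5   -1.    61. ] tooly in rig [-0.     1.    -0.004] toolz [ 1.     0.    -0.003] F rig [-0.69 -1.   -0.33] open 0.0006
-> offset [0.0009 0.001  0.0265] rot [ 0.004 -0.037  0.045]
```

View pics/side1.png

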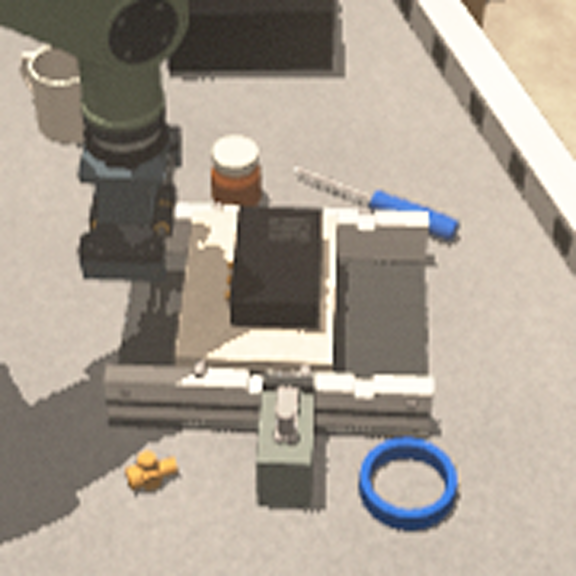

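View pics/wrist1.png

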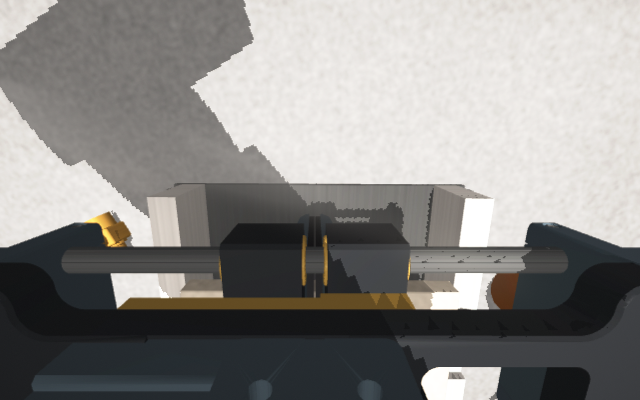

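The side view shows the closed fingers between the rails, behind the board's near edge (about (180,330)). The knob is at about (287,400), and all the bystanders are clear. I'll now push slowly.

```bash
python3 -m creep '[{"offset":[0,0.001,0.004],"delta_rot":[0,0,0],"hand":0},{"offset":[0,0.001,0.009],"delta_rot":[0,0,0],"hand":0},{"offset":[0,0.001,0.014],"delta_rot":[0,0,0],"hand":0},{"offset":[0,0.001,0.018],"delta_rot":[0,0,0],"hand":0},{"offset":[0,0.001,0.021],"delta_rot":[0,0,0],"hand":0},{"offset":[0,0.001,0.023],"delta_rot":[0,0,0],"hand":0},{"offset":[0,0.001,0.025],"delta_rot":[0,0,0],"hand":0},{"offset":[0,0.001,0.027],"delta_rot":[0,0,0],"hand":0},{"offset":[0,0.001,0.029],"delta_rot":[0,0,0],"hand":0},{"offset":[0,0.001,0.031],"delta_rot":[0,0,0],"hand":0}]'; python3 go.py -90 0 61
```

```text
time: 3.2
tcp_pos: [0.4869, 0.0878, 0.0627]
orientation: [0.131, 0.695, -0.132, 0.695]
contact_force: [0.3, -0.8, -1.8]
opening: 0.0004
t 3.2 rig tcp [-105.8    0.9   62.7] tooly in rig [-0.     1.    -0.002] toolz [1. 0. 0.] F rig [ 0.54 -0.61 -1.83] open 0.0004
-> offset [ 0.0017 -0.0009  0.0158] rot [0.002 0.003 0.02 ]
```

```bash
python3 -m creep '[{"offset":[0.001,-0.001,0.002],"delta_rot":[0,0,0],"hand":0},{"offset":[0.001,-0.001,0.004],"delta_rot":[0,0,0],"hand":0},{"offset":[0.001,-0.001,0.006],"delta_rot":[0,0,0],"hand":0},{"offset":[0.001,-0.001,0.008],"delta_rot":[0,0,0],"hand":0},{"offset":[0.001,-0.001,0.01],"delta_rot":[0,0,0],"hand":0},{"offset":[0.001,-0.001,0.012],"delta_rot":[0,0,0],"hand":0},{"offset":[0.001,-0.001,0.014],"delta_rot":[0,0,0],"hand":0},{"offset":[0.001,-0.001,0.016],"delta_rot":[0,0,0],"hand":0},{"offset":[0.001,-0.001,0.018],"delta_rot":[0,0,0],"hand":0},{"offset":[0.001,-0.001,0.02],"delta_rot":[0,0,0],"hand":0}]'; python3 go.py -70 0 61
cat > look.py <<'E'
import sys,cv2,numpy as np
from cell import env
from h import *
from go import p,RW
def robust(a,q):return np.percentile(a,q).round(1) if len(a) else None
for n in("top","side"):
    c=env.camera(n);P=cloud(c).reshape(-1,3);P=P[~np.isnan(P[:,0])]
    r=(P-[p[0],p[1],0])@RW*1000
    b=r[(np.abs(r[:,2]-71)<10)&(np.abs(r[:,1])<92)&(r[:,0]>-130)&(r[:,0]<140)]
    far=b[b[:,0]>np.percentile(b[:,0],99.5)-12]
    right=b[(b[:,1]<-64)&(b[:,0]>-40)&(b[:,0]<25)]
    print(n,"board x",robust(b[:,0],[1,99]),"z right",robust(right[:,2],50),"z far",robust(far[:,2],50))
    i=r[(np.abs(r[:,2]-112)<10)&(np.abs(r[:,1])<75)&(r[:,0]>-50)];print("  instr x",robust(i[:,0],[1,99]),"y",robust(i[:,1],[1,99]),"z",robust(i[:,2],50))
    k=r[(r[:,2]>98)&(r[:,1]<-140)&(r[:,1]>-220)&(np.abs(r[:,0]-15)<25)];print("  knob",len(k),np.median(k,0).round(1) if len(k) else "")
    f=c["frame"]
    f=cv2.resize(f[110:290,240:420] if n=="side" else f[130:270,245:395],None,fx=3.2,fy=3.2,interpolation=2)
    cv2.imwrite(f"pics/{n}{sys.argv[1]}.png",f)
E
python3 look.py 2
```

```text
time: 4.2
tcp_pos: [0.5053, 0.0795, 0.0617]
orientation: [0.131, 0.695, -0.132, 0.695]
contact_force: [0.7, -0.2, -0.3]
opening: 0.0003
t 4.2 rig tcp [-85.6  -0.1  61.7] tooly in rig [-0.     1.    -0.002] toolz [1. 0. 0.] F rig [ 0.75  0.06 -0.34] open 0.0003
-> offset [0.0007 0.0001 0.0156] rot [0.002 0.003 0.02 ]
top board x [-68.2  55.2] z right 74.1 z far 73.2
  instr x [-38.7  40.2] y [-59.3  68.8] z 114.0
  knob 15 [  14.4 -184.   106.4]
side board x [-94.   53.7] z right 74.7 z far 74.3
  instr x [-43.9  39. ] y [-62.2  68.6] z 114.4
  knob 29 [  14.4 -188.1  108.3]
```

View pics/side2.png

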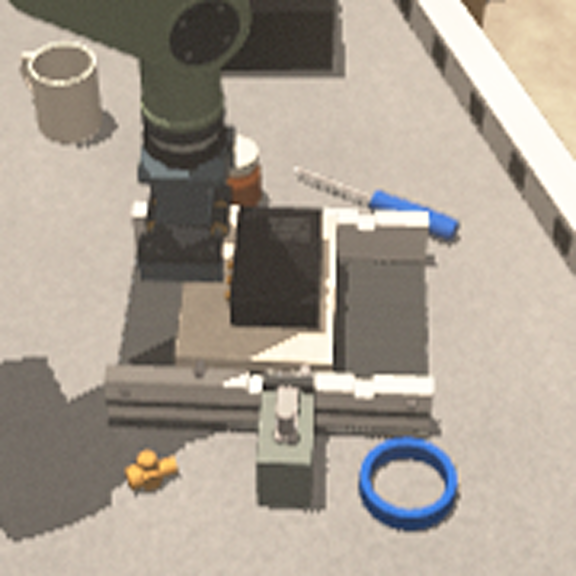

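```bash
python3 - <<'E'
from cell import env
import cv2,numpy as np
from h import *
from go import p,RW
c=env.camera("side");T=env.read_state()["tcp_pos"]
print(T,proj(c,np.array([T,T-[0,0,.008],T+[0,0,.071]])))
f=c["frame"].copy()[130:270,250:400]
S=5
f=cv2.resize(f,None,fx=S,fy=4,interpolation=2)
def W(q):return RW@(np.array(q)/1000)+[p[0],p[1],0]
P=cloud(c).reshape(-1,3);P=P[~np.isnan(P[:,0])];r=(P-[p[0],p[1],0])@RW*1000
g=r[(r[:,0]<-40)&(r[:,0]>-140)&(np.abs(r[:,1])<100)&(r[:,2]>80)]
for z in range(80,220,10):
    k=g[(g[:,2]>=z)&(g[:,2]<z+10)]
    if len(k):print(z,len(k),np.percentile(k[:,0],[2,98]).round(0),np.percentile(k[:,1],[2,98]).round(0))
for q,col in(([-95,-100,74],(0,0,255)),([-95,100,74],(0,0,255)),([-85.6,0,54],(255,0,0)),([-85.6,0,133],(0,255,0))):
    u,v=proj(c,W(q))[0];cv2.circle(f,(int((u-250)*S),int((v-130)*4)),4,col,-1)
cv2.imwrite("pics/s3.png",f);cv2.imwrite("pics/w3.png",env.camera("wrist")["frame"])
E
```

```text
[0.50524896 0.07950295 0.06168025] [[300.22828183 199.97926432]
 [300.33617832 201.68038714]
 [299.23102593 184.25627971]]
80 6 [-78. -40.] [-85. -16.]
90 16 [-51. -40.] [-63.   5.]
100 8 [-50. -42.] [-63.  59.]
110 44 [-45. -40.] [-54.  62.]
150 3 [-95. -76.] [-79. -77.]
160 61 [-121.  -47.] [-84.  74.]
170 106 [-121.  -47.] [-84.  74.]
180 124 [-122.  -48.] [-89.  76.]
190 80 [-121.  -48.] [-92.  69.]
200 287 [-120.  -49.] [-90.  72.]
210 47 [-104.  -61.] [-53. -12.]
```

View pics/s3.png

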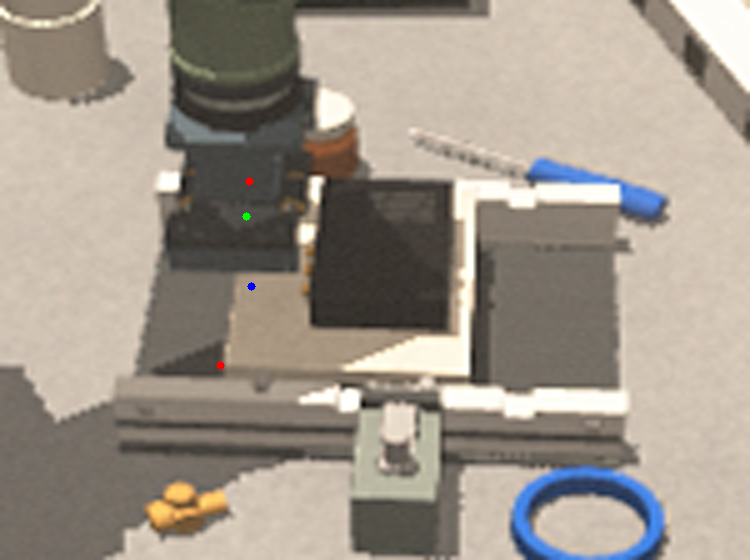

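View pics/w3.png

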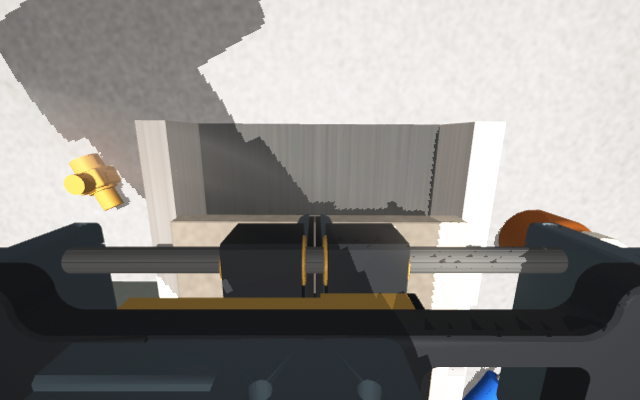

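View pics/top2.png

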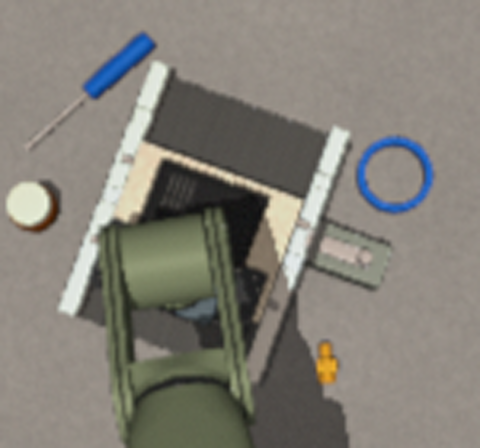

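```bash
python3 - <<'E'
from cell import env
import numpy as np
from h import *
from go import p,RW
c=env.camera("wrist");P=cloud(c);r=(P-[p[0],p[1],0])@RW*1000
print("cam rig pos",((np.linalg.inv(c["camera_from_world"])[:3,3]-[p[0],p[1],0])@RW*1000).round(1))
for u,v in((308,217),(309,225),(322,225),(309,240),(315,250),(260,240),(200,228),(200,240),(420,235),(320,180),(160,170),(485,170),(185,222),(450,230),(320,213),(250,210)):
    print(u,v,r[v,u].round(1))
T=env.read_state()["tcp_pos"]
for dz in(-.008,.0,.02):
  for dx in(-16,0,16):
    print(dz,dx,proj(c,T+[0,0,dz]+RW@[dx/1000,0,0])[0].round(0))
E
```

```text
cam rig pos [-152.     1.7  252.2]
308 217 [-103.4   -2.3   89.5]
309 225 [-101.7   -1.5   99.7]
322 225 [-103.2    5.8  104.3]
309 240 [-101.6   -1.   123. ]
315 250 [-118.8    1.8  175. ]
260 240 [-124.2  -13.   180.9]
200 228 [-91.  -74.9  74.1]
200 240 [-82.5 -75.7  74.2]
420 235 [-86.6  72.1  75.2]
320 180 [-112.7    6.5    6.8]
160 170 [-128.2 -104.    60.8]
485 170 [-128.2  118.9   59.3]
185 222 [-95.4 -84.3  74.5]
450 230 [-90.   92.   74.8]
320 213 [-82.6   6.6   7.3]
250 210 [-85.2 -56.9   6.6]
-0.008 -16 [312. 205.]
-0.008 0 [312. 226.]
-0.008 16 [312. 246.]
0.0 -16 [312. 208.]
0.0 0 [312. 229.]
0.0 16 [312. 250.]
0.02 -16 [312. 216.]
0.02 0 [312. 239.]
0.02 16 [312. 262.]
```

```bash
python3 - <<'E'
import pickle,numpy as np
from h import *
from cell import env
s=env.read_state();print(s["q"].round(4),s["tcp_pos"])
for n in("side","top"):
    c=pickle.load(open(n+".pkl","rb"));P=cloud(c).reshape(-1,3)
    T=np.array([.229,.528,.195]);d=P-T
    k=d[(np.linalg.norm(d[:,:2],axis=1)<.11)&(d[:,2]>-.06)&(d[:,2]<.2)]
    print(n,len(k))
    for z in np.arange(-.06,.2,.01):
        m=k[(k[:,2]>=z)&(k[:,2]<z+.01)]
        if len(m):print(round(z,2),len(m),m.min(0).round(3),m.max(0).round(3))
c=pickle.load(open("side.pkl","rb"))
cv2.imwrite("pics/g.png",cv2.resize(c["frame"][20:120,130:230],None,fx=5,fy=5,interpolation=2));print(proj(c,[T,T-[0,0,.008],T+[0,0,.071]]))
E
```

```text
[ 0.1349  0.3475  1.8979 -0.0021  0.8971 -1.06  ] [0.50506132 0.0795541  0.06165258]
side 2119
-0.06 68 [-0.109 -0.016 -0.06 ] [-0.009  0.04  -0.05 ]
-0.05 78 [-0.109 -0.017 -0.05 ] [-0.009  0.105 -0.04 ]
-0.04 67 [-0.109 -0.014 -0.04 ] [-0.009  0.001 -0.03 ]
-0.03 80 [-0.109 -0.015 -0.03 ] [-0.009  0.001 -0.02 ]
-0.02 72 [-0.108 -0.015 -0.02 ] [-0.012 -0.001 -0.01 ]
-0.01 51 [-0.109 -0.016 -0.01 ] [-0.028 -0.001 -0.   ]
0.0 267 [-0.109 -0.015  0.   ] [-0.04   0.084  0.01 ]
0.01 11 [-0.095 -0.054  0.01 ] [0.033 0.049 0.02 ]
0.02 43 [-0.034 -0.059  0.02 ] [0.035 0.047 0.03 ]
0.03 42 [-0.038 -0.059  0.03 ] [0.037 0.044 0.04 ]
0.04 50 [-0.038 -0.061  0.04 ] [0.036 0.044 0.05 ]
0.05 43 [-0.039 -0.061  0.05 ] [0.038 0.046 0.06 ]
0.06 43 [-0.037 -0.067  0.06 ] [0.037 0.05  0.07 ]
0.07 46 [-0.039 -0.064  0.07 ] [0.038 0.05  0.08 ]
0.08 12 [-0.034 -0.06   0.081] [0.037 0.05  0.088]
0.09 23 [-0.059 -0.091  0.092] [0.033 0.047 0.1  ]
0.1 95 [-0.067 -0.095  0.1  ] [0.064 0.058 0.11 ]
0.11 133 [-0.069 -0.093  0.11 ] [0.068 0.065 0.12 ]
0.12 106 [-0.07  -0.097  0.12 ] [0.068 0.066 0.13 ]
0.13 245
[... 982 characters left out ...]
031 0.035 0.071] [0.037 0.04  0.077]
0.09 2 [-0.    -0.09   0.092] [0.036 0.035 0.098]
0.1 31 [ 0.001 -0.091  0.101] [0.065 0.054 0.11 ]
0.11 117 [ 0.003 -0.091  0.11 ] [0.066 0.053 0.12 ]
0.12 39 [-0.02  -0.095  0.12 ] [0.067 0.058 0.129]
0.13 201 [-0.038 -0.097  0.13 ] [0.068 0.075 0.14 ]
0.14 103 [-0.03  -0.094  0.14 ] [0.068 0.065 0.149]
0.15 10 [-0.007 -0.056  0.15 ] [ 0.02  -0.022  0.159]
0.16 4 [-0.009 -0.056  0.162] [-0.    -0.052  0.166]
0.17 5 [-0.008 -0.055  0.17 ] [ 0.001 -0.053  0.176]
0.18 13 [-0.048 -0.06   0.183] [ 0.032 -0.021  0.19 ]
0.19 107 [-0.052 -0.061  0.19 ] [ 0.04  -0.002  0.2  ]
[[186.19571029 103.40308452]
 [186.71425364 105.31363243]
 [181.41997161  85.807106  ]]
```

View pics/g.png

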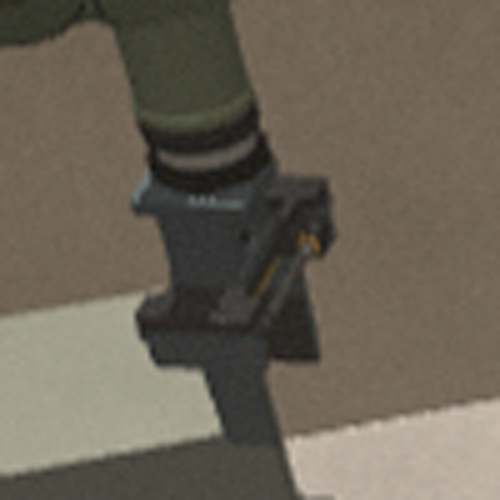

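The wrist-camera depth shows the fingertips about 23 mm higher than the reported TCP implies. The side-camera view of the gripper agrees, also in the first picture. So the fingers passed just above the board without touching it, and the board hasn't moved. I'll back out and go lower.

```bash
python3 -m creep '[{"offset":[-0.005,0,0],"delta_rot":[0,0,0],"hand":0},{"offset":[-0.01,0,0],"delta_rot":[0,0,0],"hand":0},{"offset":[-0.01,0,-0.01],"delta_rot":[0,0,0],"hand":0},{"offset":[-0.01,0,-0.025],"delta_rot":[0,0,0],"hand":0},{"offset":[-0.01,0,-0.04],"delta_rot":[0,0,0],"hand":0},{"offset":[-0.01,0,-0.049],"delta_rot":[0,0,0],"hand":0},{"offset":[-0.005,0,-0.051],"delta_rot":[0,0,0],"hand":0},{"offset":[0.005,0,-0.051],"delta_rot":[0,0,0],"hand":0},{"offset":[0.013,0,-0.051],"delta_rot":[0,0,0],"hand":0},{"offset":[0.013,0,-0.051],"delta_rot":[0,0,0],"hand":0}]'; python3 go.py -112 0 38
cat > tip.py <<'E'
from cell import env
import numpy as np,cv2
from h import *
from go import p,RW
T=env.read_state()["tcp_pos"]
c=env.camera("wrist");P=cloud(c);r=(P-[p[0],p[1],0])@RW*1000
t=(T-[p[0],p[1],0])@RW*1000
k=r[195:240,300:332].reshape(-1,3);k=k[(np.abs(k[:,0]-t[0]+16)<8)&(np.abs(k[:,1]-t[1])<15)&(k[:,2]>20)]
print("tcp",t.round(1),"n",len(k),"lowest finger z",np.sort(k[:,2])[:8].round(1),"x",np.median(k[:,0]).round(1))
cv2.imwrite("pics/w4.png",c["frame"])
E
python3 tip.py
```

```text
time: 5.45
tcp_pos: [0.4568, 0.0979, 0.0471]
orientation: [0.131, 0.696, -0.133, 0.694]
contact_force: [0.6, -0.1, 1.3]
opening: 0.0007
t 5.45 rig tcp [-137.5   -0.7   47.1] tooly in rig [ 0.     1.    -0.003] toolz [ 1.    -0.    -0.002] F rig [0.6  0.17 1.33] open 0.0007
-> offset [0.009  0.0008 0.0255] rot [-0.001 -0.028  0.04 ]
tcp [-137.5   -0.7   47.1] n 526 lowest finger z [66.9 67.  67.  67.  67.1 67.1 67.2 67.4] x -154.3
```

View pics/w4.png

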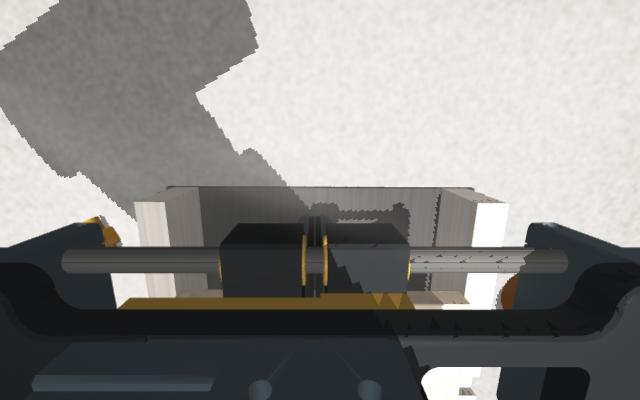

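```bash
python3 -m creep '[{"offset":[0.005,0.001,0],"delta_rot":[0,0,0],"hand":0},{"offset":[0.01,0.001,0],"delta_rot":[0,0,0],"hand":0},{"offset":[0.015,0.001,0],"delta_rot":[0,0,0],"hand":0},{"offset":[0.015,0.001,0.003],"delta_rot":[0,0,0],"hand":0},{"offset":[0.015,0.001,0.007],"delta_rot":[0,0,0],"hand":0},{"offset":[0.015,0.001,0.012],"delta_rot":[0,0,0],"hand":0},{"offset":[0.015,0.001,0.016],"delta_rot":[0,0,0],"hand":0},{"offset":[0.015,0.001,0.02],"delta_rot":[0,0,0],"hand":0},{"offset":[0.015,0.001,0.023],"delta_rot":[0,0,0],"hand":0},{"offset":[0.015,0.001,0.025],"delta_rot":[0,0,0],"hand":0}]'; python3 go.py -97 0 32;python3 tip.py
```

```text
time: 6.5
tcp_pos: [0.4797, 0.09, 0.0325]
orientation: [0.131, 0.697, -0.133, 0.693]
contact_force: [-5.5, 3.8, 4.7]
opening: 0.0003
t 6.5 rig tcp [-113.3    0.3   32.5] tooly in rig [ 0.001  1.    -0.003] toolz [ 1.    -0.001 -0.005] F rig [-6.52  1.5   4.69] open 0.0003
-> offset [ 0.0004 -0.0003  0.0163] rot [-0.015 -0.056  0.037]
tcp [-113.3    0.3   32.5] n 521 lowest finger z [52.1 52.3 52.5 52.6 52.6 52.6 52.8 53.1] x -130.1
```

```bash
python3 -m creep '[{"offset":[0,0,0.002],"delta_rot":[0,0,0],"hand":0},{"offset":[0,0,0.004],"delta_rot":[0,0,0],"hand":0},{"offset":[0,0,0.006],"delta_rot":[0,0,0],"hand":0},{"offset":[0,0,0.008],"delta_rot":[0,0,0],"hand":0},{"offset":[0,0,0.01],"delta_rot":[0,0,0],"hand":0},{"offset":[0,0,0.012],"delta_rot":[0,0,0],"hand":0},{"offset":[0,0,0.014],"delta_rot":[0,0,0],"hand":0},{"offset":[0,0,0.016],"delta_rot":[0,0,0],"hand":0},{"offset":[0,0,0.018],"delta_rot":[0,0,0],"hand":0},{"offset":[0,0,0.02],"delta_rot":[0,0,0],"hand":0}]'; python3 go.py -73 0 32;python3 look.py 3;python3 tip.py
```

```text
time: 7.55
tcp_pos: [0.4946, 0.083, 0.0323]
orientation: [0.131, 0.699, -0.133, 0.69]
contact_force: [-8.4, 3.5, 7.4]
opening: 0.0006
t 7.55 rig tcp [-96.9  -0.7  32.3] tooly in rig [ 0.001  1.    -0.006] toolz [ 1.    -0.002 -0.012] F rig [-9.13  0.18  7.41] open 0.0006
-> offset [0.     0.0007 0.0239] rot [-0.017 -0.136  0.064]
top board x [-56.6  71.6] z right 74.2 z far 73.6
  instr x [-26.8  57. ] y [-58.9  68.2] z 113.9
  knob 15 [  13.9 -184.   108.3]
side board x [-75.4  71. ] z right 74.7 z far 74.6
  instr x [-26.4  56.1] y [-62.4  69.6] z 114.4
  knob 28 [  14.3 -188.4  107.2]
tcp [-96.3  -0.7  32.3] n 525 lowest finger z [52.7 52.8 52.8 52.8 52.8 53.1 53.1 53.2] x -112.8
```

View pics/side3.png

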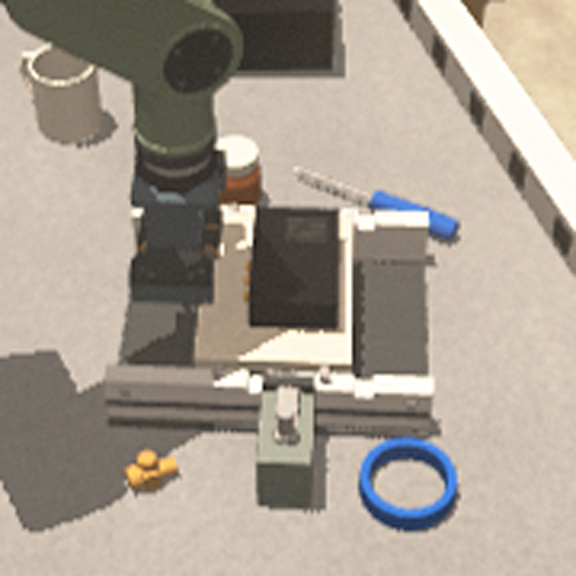

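The board and instrument have advanced about 17 mm together, with the far edge now at rig x of about 72 and 37 mm still to go. I'll continue.

```bash
python3 -m creep '[{"offset":[0,0.001,0.004],"delta_rot":[0,0,0],"hand":0},{"offset":[0,0.001,0.006],"delta_rot":[0,0,0],"hand":0},{"offset":[0,0.001,0.008],"delta_rot":[0,0,0],"hand":0},{"offset":[0,0.001,0.01],"delta_rot":[0,0,0],"hand":0},{"offset":[0,0.001,0.012],"delta_rot":[0,0,0],"hand":0},{"offset":[0,0.001,0.014],"delta_rot":[0,0,0],"hand":0},{"offset":[0,0.001,0.016],"delta_rot":[0,0,0],"hand":0},{"offset":[0,0.001,0.018],"delta_rot":[0,0,0],"hand":0},{"offset":[0,0.001,0.02],"delta_rot":[0,0,0],"hand":0},{"offset":[0,0.001,0.022],"delta_rot":[0,0,0],"hand":0}]'; python3 go.py -59 0 32;python3 look.py 4
```

```text
time: 8.7
tcp_pos: [0.5123, 0.0762, 0.032]
orientation: [0.131, 0.701, -0.134, 0.688]
contact_force: [-8.6, 3.9, 8.0]
opening: 0.0005
t 8.7 rig tcp [-77.9  -0.6  32. ] tooly in rig [ 0.002  1.    -0.008] toolz [ 1.    -0.002 -0.018] F rig [-9.46  0.48  8.05] open 0.0005
-> offset [-0.0003  0.0006  0.0189] rot [-0.021 -0.203  0.086]
top board x [-35.1  91.1] z right 74.2 z far 73.7
  instr x [-7.3 76.3] y [-59.   68.4] z 114.0
  knob 15 [  14.  -183.9  108.1]
side board x [-56.9  88.2] z right 74.8 z far 74.6
  instr x [-7.6 74.2] y [-61.7  67.6] z 114.4
  knob 31 [  14.4 -188.6  107.8]
```

```bash
python3 -m creep '[{"offset":[0,0.001,0.003],"delta_rot":[0,0,0],"hand":0},{"offset":[0,0.001,0.004],"delta_rot":[0,-0.05,0],"hand":0},{"offset":[0,0.001,0.005],"delta_rot":[0,-0.05,0],"hand":0},{"offset":[0,0.001,0.006],"delta_rot":[0,-0.1,0],"hand":0},{"offset":[0,0.001,0.007],"delta_rot":[0,-0.1,0],"hand":0},{"offset":[0,0.001,0.008],"delta_rot":[0,-0.1,0],"hand":0},{"offset":[0,0.001,0.009],"delta_rot":[0,-0.15,0],"hand":0},{"offset":[0,0.001,0.01],"delta_rot":[0,-0.15,0],"hand":0},{"offset":[0,0.001,0.011],"delta_rot":[0,-0.2,0],"hand":0},{"offset":[0,0.001,0.012],"delta_rot":[0,-0.2,0],"hand":0}]'; python3 go.py -59 0 32;python3 look.py 5
```

```text
time: 9.8
tcp_pos: [0.5212, 0.0729, 0.0315]
orientation: [0.129, 0.697, -0.135, 0.692]
contact_force: [-6.9, 1.1, 3.5]
opening: 0.0008
t 9.8 rig tcp [-68.4  -0.4  31.5] tooly in rig [ 0.002  1.    -0.009] toolz [ 1.    -0.002 -0.005] F rig [-6.82 -1.53  3.54] open 0.0008
-> offset [-0.0005  0.0004  0.0094] rot [-0.019 -0.057  0.108]
top board x [-30.   99.9] z right 74.1 z far 73.9
  instr x [ 1.5 85.2] y [-58.9  68.6] z 113.4
  knob 15 [  13.8 -183.9  107.1]
side board x [-47.6  97.6] z right 74.9 z far 74.8
  instr x [ 1.4 83.3] y [-61.7  68. ] z 114.3
  knob 27 [  14.1 -186.8  107.2]
```

```bash
python3 -m creep '[{"offset":[0,0,0.002],"delta_rot":[0,0,0],"hand":0},{"offset":[0,0,0.003],"delta_rot":[0,0,0],"hand":0},{"offset":[0,0,0.004],"delta_rot":[0,0,0],"hand":0},{"offset":[0,0,0.005],"delta_rot":[0,0,0],"hand":0},{"offset":[0,0,0.006],"delta_rot":[0,-0.05,0],"hand":0},{"offset":[0,0,0.007],"delta_rot":[0,-0.05,0],"hand":0},{"offset":[0,0,0.008],"delta_rot":[0,-0.05,0],"hand":0},{"offset":[0,0,0.0085],"delta_rot":[0,-0.05,0],"hand":0},{"offset":[0,0,0.009],"delta_rot":[0,-0.05,0],"hand":0},{"offset":[0,0,0.0095],"delta_rot":[0,-0.05,0],"hand":0}]'; python3 go.py -59 0 32;python3 look.py 6
```

```text
time: 10.9
tcp_pos: [0.529, 0.0695, 0.0314]
orientation: [0.129, 0.696, -0.136, 0.693]
contact_force: [-6.0, 4.3, 3.3]
opening: 0.0005
t 10.9 rig tcp [-59.9  -0.7  31.4] tooly in rig [ 0.002  1.    -0.01 ] toolz [ 1.    -0.002 -0.003] F rig [-7.11  1.81  3.35] open 0.0005
-> offset [-0.0006  0.0007  0.0009] rot [-0.018 -0.031  0.117]
top board x [-16.8 108. ] z right 66.4 z far 67.2
  instr x [10.8 93.2] y [-58.8  67.9] z 106.6
  knob 15 [  14.1 -184.   107.4]
side board x [-39.4 107.4] z right 66.9 z far 66.5
  instr x [ 9.8 92.8] y [-62.   67.7] z 106.8
  knob 30 [  14.4 -188.1  107.2]
```

The board surface fell from 74 to 66.5 mm and the instrument top from 114 to 106.7 mm, so it has dropped. I'll back the finger off, then look.

```bash
python3 -m creep '[{"offset":[0,0,-0.003],"delta_rot":[0,0,0],"hand":0},{"offset":[0,0,-0.01],"delta_rot":[0,0,0],"hand":0},{"offset":[0,0,-0.025],"delta_rot":[0,0,0],"hand":0},{"offset":[0,0,-0.04],"delta_rot":[0,0,0],"hand":0},{"offset":[0,0,-0.05],"delta_rot":[0,0,0],"hand":0},{"offset":[-0.01,0,-0.055],"delta_rot":[0,0,0],"hand":0},{"offset":[-0.04,0,-0.055],"delta_rot":[0,0,0],"hand":0},{"offset":[-0.08,0,-0.055],"delta_rot":[0,0,0],"hand":0},{"offset":[-0.115,0,-0.055],"delta_rot":[0,0,0],"hand":0},{"offset":[-0.14,0,-0.055],"delta_rot":[0,0,0],"hand":0}]'; python3 go.py 15 -225 150;python3 look.py 7
python3 - <<'E'
from cell import env
import numpy as np
from h import *
from go import p,RW
for n in("side","top","wrist"):
    P=cloud(env.camera(n)).reshape(-1,3);P=P[~np.isnan(P[:,0])];r=(P-[p[0],p[1],0])@RW*1000
    for nm,(a,b,c,d) in dict(NL=(-35,5,60,95),NR=(-35,5,-95,-70),FL=(60,108,75,95),FR=(60,108,-95,-70),nearmid=(-36,5,-40,40)).items():
        k=r[(r[:,0]>a)&(r[:,0]<b)&(r[:,1]>c)&(r[:,1]<d)&(np.abs(r[:,2]-68)<12)]
        print(n,nm,len(k),np.median(k[:,2]).round(1) if len(k) else"")
E
```

```text
time: 12.0
tcp_pos: [0.4798, 0.0912, 0.1751]
orientation: [0.129, 0.695, -0.135, 0.695]
contact_force: [0.5, 0.5, -0.1]
opening: 0.0002
t 12.0 rig tcp [-113.7    1.5  175.1] tooly in rig [ 0.001  1.    -0.008] toolz [ 1.    -0.001  0.002] F rig [ 0.27  0.63 -0.11] open 0.0002
-> offset [ 0.0271 -0.2261  0.1289] rot [-0.015  0.02   0.09 ]
top board x [-39.1 108.4] z right 66.3 z far 67.2
  instr x [10.2 93.5] y [-59.2  68.2] z 106.8
  knob 15 [  14.1 -184.   108.4]
side board x [-40.6 107.4] z right 67.1 z far 66.5
  instr x [ 9.8 92.7] y [-61.2  67.9] z 106.8
  knob 30 [  14.3 -188.2  107.8]
side NL 85 66.6
side NR 75 66.4
side FL 20 66.8
side FR 103 66.1
side nearmid 229 66.8
top NL 100 65.8
top NR 73 66.1
top FL 69 66.2
top FR 87 66.7
top nearmid 166 66.1
wrist NL 0 
wrist NR 0 
wrist FL 0 
wrist FR 0 
wrist nearmid 0
```

View pics/side7.png

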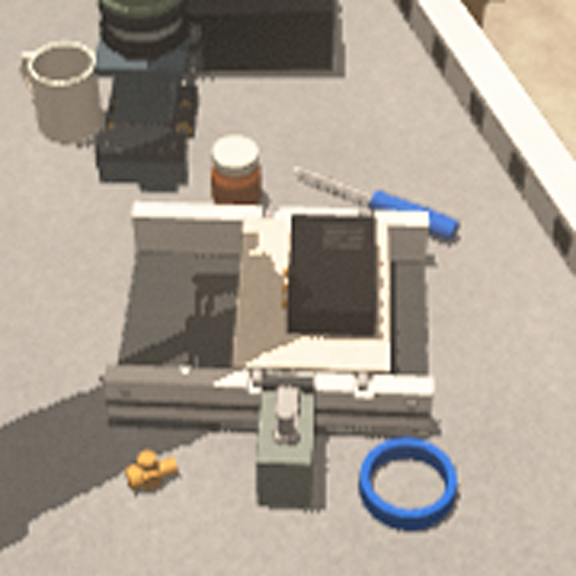

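View pics/top7.png

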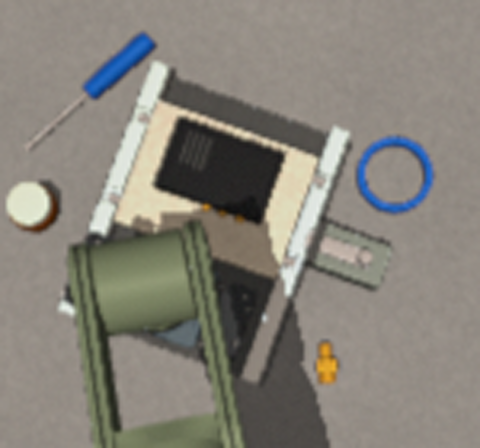

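All four corners read about 66 mm, so the board is level in the notches. It moved 53.7 mm, and so did the instrument. Now for the bolt: I'll travel high to the outer side of the knob.

```bash
python3 -m creep '[{"offset":[0,-0.01,0.005],"delta_rot":[0,0,0],"hand":0},{"offset":[0,-0.03,0.016],"delta_rot":[0,0,0],"hand":0},{"offset":[0,-0.06,0.033],"delta_rot":[0,0,0],"hand":0},{"offset":[0,-0.09,0.05],"delta_rot":[0,0,0],"hand":0},{"offset":[0,-0.12,0.066],"delta_rot":[0,0,0],"hand":0},{"offset":[0,-0.15,0.083],"delta_rot":[0,0,0.05],"hand":0},{"offset":[0,-0.18,0.1],"delta_rot":[0,0,0.09],"hand":0},{"offset":[0,-0.21,0.116],"delta_rot":[0,0,0.09],"hand":0},{"offset":[0,-0.228,0.126],"delta_rot":[0,0,0.09],"hand":0},{"offset":[0,-0.236,0.129],"delta_rot":[0,0,0.09],"hand":0}]'; python3 go.py 15 -235 66
```

```text
time: 13.25
tcp_pos: [0.5106, -0.1784, 0.1718]
orientation: [0.132, 0.697, -0.134, 0.692]
contact_force: [0.0, 0.1, 0.0]
opening: 0.0006
t 13.25 rig tcp [  13.7 -238.1  171.8] tooly in rig [ 0.004  1.    -0.003] toolz [ 1.    -0.004 -0.006] F rig [-0.03  0.14  0.02] open 0.0006
-> offset [0.1058 0.0035 0.0019] rot [-0.045 -0.064  0.04 ]
```

```bash
python3 -m creep '[{"offset":[0.01,0,0.001],"delta_rot":[0,0,0],"hand":0},{"offset":[0.03,0,0.002],"delta_rot":[0,0,0],"hand":0},{"offset":[0.05,0,0.002],"delta_rot":[0,0,0],"hand":0},{"offset":[0.07,0,0.002],"delta_rot":[0,0,0],"hand":0},{"offset":[0.085,0,0.002],"delta_rot":[0,0,0],"hand":0},{"offset":[0.095,0,0.002],"delta_rot":[0,0,0],"hand":0},{"offset":[0.101,0,0.002],"delta_rot":[0,0,0],"hand":0},{"offset":[0.104,0,0.002],"delta_rot":[0,-0.05,0],"hand":0},{"offset":[0.106,0,0.002],"delta_rot":[0,-0.05,0],"hand":0},{"offset":[0.106,0,0.002],"delta_rot":[0,-0.05,0],"hand":0}]'; python3 go.py 15 -212 66;python3 look.py 8;python3 tip.py
```

```text
time: 14.25
tcp_pos: [0.512, -0.1792, 0.0661]
orientation: [0.132, 0.695, -0.134, 0.694]
contact_force: [-0.6, -0.2, 0.7]
opening: 0.0
t 14.25 rig tcp [  15.3 -238.4   66.1] tooly in rig [ 0.004  1.    -0.003] toolz [ 1.    -0.004 -0.001] F rig [-0.43 -0.43  0.66] open 0.0
-> offset [ 0.      0.0264 -0.0004] rot [-0.045 -0.006  0.039]
top board x [-40.6 107.8] z right 66.6 z far 66.9
  instr x [10.4 93.3] y [-58.8  68.3] z 106.7
  knob 427 [  14.3 -186.   453.5]
side board x [-41.3 107.4] z right 65.8 z far 66.9
  instr x [53.2 92.9] y [-61.8  67.6] z 106.6
  knob 357 [  10.  -197.3  462.3]
tcp [  15.5 -238.5   66.4] n 525 lowest finger z [85.6 86.  86.1 86.3 86.5 86.7 87.  87.1] x -1.5
```

View pics/side8.png

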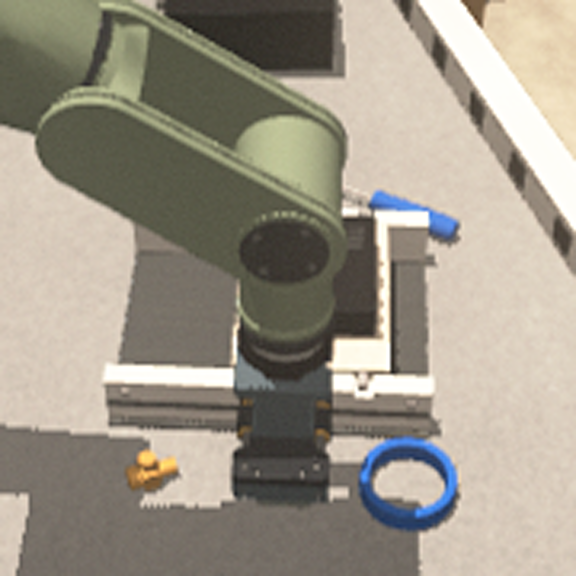

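View pics/w4.png

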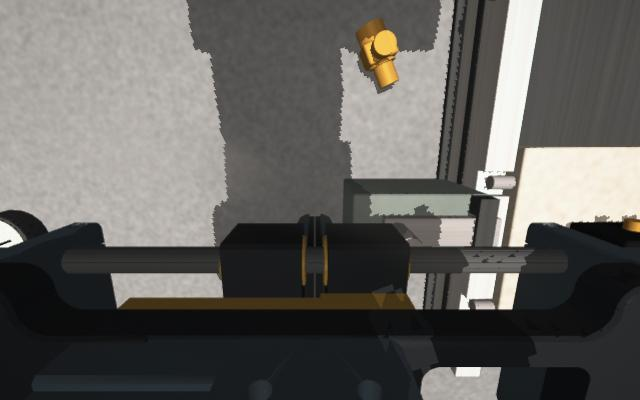

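The fingertip is outside the knob with its tip at about 86 mm, inside the knob's 78–108 mm span and above the block. Now I'll push along rig +y.

```bash
python3 -m creep '[{"offset":[0,0.004,0],"delta_rot":[0,0,0],"hand":0},{"offset":[0,0.008,0],"delta_rot":[0,0,0],"hand":0},{"offset":[0,0.012,0],"delta_rot":[0,0,0],"hand":0},{"offset":[0,0.016,0],"delta_rot":[0,0,0],"hand":0},{"offset":[0,0.02,0],"delta_rot":[0,0,0],"hand":0},{"offset":[0,0.024,0],"delta_rot":[0,0,0],"hand":0},{"offset":[0,0.028,0],"delta_rot":[0,0,0],"hand":0},{"offset":[0,0.032,0],"delta_rot":[0,0,0],"hand":0},{"offset":[0,0.036,0],"delta_rot":[0,0,0],"hand":0},{"offset":[0,0.04,0],"delta_rot":[0,0,0],"hand":0}]'; python3 go.py 15 -170 66
```

```text
time: 15.4
tcp_pos: [0.527, -0.1423, 0.0662]
orientation: [0.132, 0.695, -0.134, 0.694]
contact_force: [-0.7, -1.6, -1.0]
opening: 0.0005
t 15.4 rig tcp [  15.7 -198.6   66.2] tooly in rig [ 0.004  1.    -0.004] toolz [ 1.    -0.004 -0.   ] F rig [-0.06 -1.79 -1.03] open 0.0005
-> offset [ 0.0001  0.0286 -0.0008] rot [-0.042 -0.001  0.048]
```

```bash
python3 -m creep '[{"offset":[0,0.002,0],"delta_rot":[0,0,0],"hand":0},{"offset":[0,0.004,0],"delta_rot":[0,0,0],"hand":0},{"offset":[0,0.006,0],"delta_rot":[0,0,0],"hand":0},{"offset":[0,0.008,0],"delta_rot":[0,0,0],"hand":0},{"offset":[0,0.01,0],"delta_rot":[0,0,0],"hand":0},{"offset":[0,0.012,0],"delta_rot":[0,0,0],"hand":0},{"offset":[0,0.014,0],"delta_rot":[0,0,0],"hand":0},{"offset":[0,0.016,0],"delta_rot":[0,0,0],"hand":0},{"offset":[0,0.018,0],"delta_rot":[0,0,0],"hand":0},{"offset":[0,0.02,0],"delta_rot":[0,0,0],"hand":0}]'; python3 go.py 15 -170 66; python3 look.py 9; python3 tip.py
```

```text
time: 16.4
tcp_pos: [0.5344, -0.1236, 0.0662]
orientation: [0.132, 0.695, -0.134, 0.694]
contact_force: [-0.6, -1.8, 0.1]
opening: 0.0009
t 16.4 rig tcp [  15.8 -178.4   66.2] tooly in rig [ 0.004  1.    -0.004] toolz [ 1.    -0.004 -0.   ] F rig [ 0.12 -1.88  0.08] open 0.0009
-> offset [ 0.0001  0.0084 -0.0009] rot [-0.042 -0.     0.048]
top board x [-40.4 107.7] z right 67.1 z far 65.8
  instr x [10.2 93.3] y [-58.6  68.1] z 106.8
  knob 514 [  13.2 -181.3  457.7]
side board x [-41.4 107.6] z right 67.6 z far 66.7
  instr x [54.5 92.8] y [-62.2  65.7] z 106.7
  knob 954 [  17.  -206.4  337.8]
tcp [  15.8 -178.2   66.2] n 1091 lowest finger z [68.8 68.9 68.9 69.  69.  69.  69.1 69.1] x -1.4
```

View pics/w4.png

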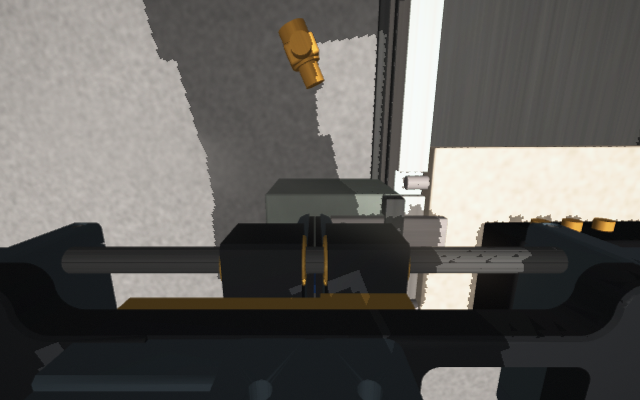

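The bar end, at about (440,225), is now over the board. I'll continue to the stop and watch the force.

```bash
python3 -m creep '[{"offset":[0,0.002,0],"delta_rot":[0,0,0],"hand":0},{"offset":[0,0.003,0],"delta_rot":[0,0,0],"hand":0},{"offset":[0,0.004,0],"delta_rot":[0,0,0],"hand":0},{"offset":[0,0.005,0],"delta_rot":[0,0,0],"hand":0},{"offset":[0,0.006,0],"delta_rot":[0,0,0],"hand":0},{"offset":[0,0.007,0],"delta_rot":[0,0,0],"hand":0},{"offset":[0,0.008,0],"delta_rot":[0,0,0],"hand":0},{"offset":[0,0.009,0],"delta_rot":[0,0,0],"hand":0},{"offset":[0,0.01,0],"delta_rot":[0,0,0],"hand":0},{"offset":[0,0.011,0],"delta_rot":[0,0,0],"hand":0}]'; python3 go.py 15 -165 66
```

```text
time: 17.55
tcp_pos: [0.5384, -0.1136, 0.0662]
orientation: [0.131, 0.695, -0.135, 0.694]
contact_force: [-0.9, -5.6, 1.7]
opening: 0.0005
t 17.55 rig tcp [  15.9 -167.7   66.2] tooly in rig [ 0.003  1.    -0.005] toolz [ 1.    -0.003  0.   ] F rig [ 1.23 -5.55  1.7 ] open 0.0005
-> offset [ 0.0001  0.0027 -0.0009] rot [-0.035  0.     0.057]
```

```bash
python3 -m creep '[{"offset":[0,0.001,0],"delta_rot":[0,0,0],"hand":0},{"offset":[0,0.0015,0],"delta_rot":[0,0,0],"hand":0},{"offset":[0,0.002,0],"delta_rot":[0,0,0],"hand":0},{"offset":[0,0.0025,0],"delta_rot":[0,0,0],"hand":0},{"offset":[0,0.003,0],"delta_rot":[0,0,0],"hand":0},{"offset":[0,0.0035,0],"delta_rot":[0,0,0],"hand":0},{"offset":[0,0.004,0],"delta_rot":[0,0,0],"hand":0},{"offset":[0,0.004,0],"delta_rot":[0,0,0],"hand":0},{"offset":[0,0.004,0],"delta_rot":[0,0,0],"hand":0},{"offset":[0,0.004,0],"delta_rot":[0,0,0],"hand":0}]'; python3 go.py 15 -165 66
```

```text
time: 18.55
tcp_pos: [0.5384, -0.1135, 0.0662]
orientation: [0.128, 0.696, -0.136, 0.694]
contact_force: [-5.3, -12.9, 2.6]
opening: 0.0002
t 18.55 rig tcp [  15.8 -167.6   66.2] tooly in rig [ 0.001  1.    -0.012] toolz [ 1.    -0.001 -0.   ] F rig [ -0.25 -13.91   2.59] open 0.0002
-> offset [ 0.0002  0.0026 -0.0008] rot [-0.01  -0.003  0.135]
```

The TCP has stopped at -167.6 while the force rose to 14 N, so the bolt is at its stop. I'll back off along -y, then rise and clear out.

```bash
python3 -m creep '[{"offset":[0,-0.003,0],"delta_rot":[0,0,0],"hand":0},{"offset":[0,-0.01,0],"delta_rot":[0,0,0],"hand":0},{"offset":[0,-0.025,0],"delta_rot":[0,0,0],"hand":0},{"offset":[0,-0.04,0],"delta_rot":[0,0,0],"hand":0},{"offset":[0,-0.05,0],"delta_rot":[0,0,0],"hand":0},{"offset":[-0.01,-0.055,0],"delta_rot":[0,0,0],"hand":0},{"offset":[-0.04,-0.055,0],"delta_rot":[0,0,0],"hand":0},{"offset":[-0.08,-0.055,0],"delta_rot":[0,0,0],"hand":0},{"offset":[-0.12,-0.055,0],"delta_rot":[0,0,0],"hand":0},{"offset":[-0.14,-0.055,0],"delta_rot":[0,0,0],"hand":0}]' && python3 -m creep '[{"offset":[0,-0.005,-0.01],"delta_rot":[0,0,0],"hand":0},{"offset":[0,-0.015,-0.03],"delta_rot":[0,0,0],"hand":0},{"offset":[0,-0.025,-0.055],"delta_rot":[0,0,0],"hand":0},{"offset":[0,-0.035,-0.08],"delta_rot":[0,0,0],"hand":0},{"offset":[0,-0.045,-0.105],"delta_rot":[0,0,0],"hand":0},{"offset":[0,-0.055,-0.13],"delta_rot":[0,0,0],"hand":0},{"offset":[0,-0.065,-0.15],"delta_rot":[0,0,0],"hand":0},{"offset":[0,-0.075,-0.165],"delta_rot":[0,0,0],"hand":0},{"offset":[0,-0.08,-0.175],"delta_rot":[0,0,0],"hand":0},{"offset":[0,-0.08,-0.175],"delta_rot":[0,0,0],"hand":0}]'; python3 go.py 15 -165 66; python3 look.py 10
```

```text
time: 19.55
tcp_pos: [0.5204, -0.1638, 0.2116]
orientation: [0.128, 0.693, -0.136, 0.696]
contact_force: [1.0, -0.8, 0.3]
opening: 0.0006
time: 20.55
tcp_pos: [0.327, -0.1739, 0.2111]
orientation: [0.128, 0.693, -0.137, 0.696]
contact_force: [-0.5, 1.1, -0.2]
opening: 0.0004
t 20.55 rig tcp [-158.8 -301.2  211.1] tooly in rig [ 0.003  1.    -0.011] toolz [ 1.    -0.002  0.006] F rig [-0.87  0.83 -0.21] open 0.0004
-> offset [0.1447 0.1382 0.1725] rot [-0.029  0.071  0.125]
top board x [-40.1 107.8] z right 67.4 z far 66.2
  instr x [10.1 93.8] y [-59.2  67.4] z 106.6
  knob 15 [  13.4 -149.6  108.9]
side board x [-40.7 107.4] z right 67.1 z far 66.7
  instr x [ 9.8 92.8] y [-61.8  67.1] z 106.6
  knob 29 [  13.1 -151.5  107. ]
```

View pics/side10.png

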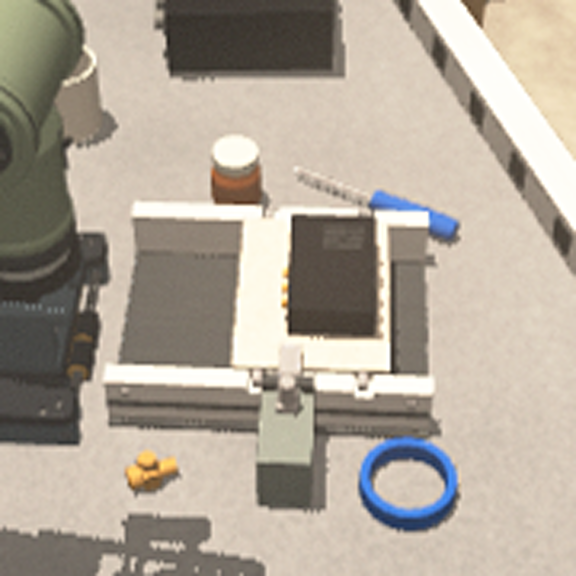

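View pics/top10.png

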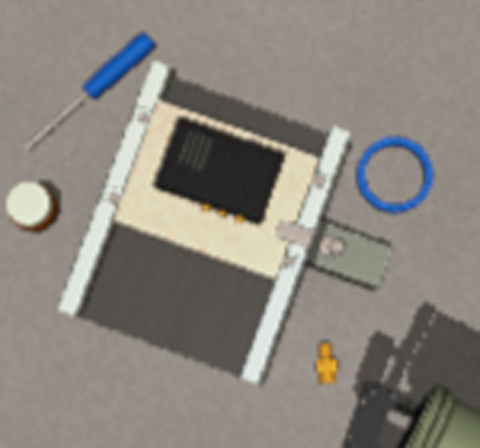

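The side view shows the bar at (290,355) over the board's edge. The knob is at rig y of about -151, where -152 is fully shot. The board is level at 66–67 mm, the instrument is in place, and the bystanders haven't moved. I'm handing in.

```bash
python3 -c "
from cell import env;print(env.close_job())"
```

```text
the job is handed in; nothing more can be done
None
```

The board is down in its notches and the bolt is fully shot over its edge. I handed the job in at about 21 s of the 51 s allowed.

- **Board:** I pushed it 54 mm along the rails until it dropped. All four corners then read 66–67 mm, against 74 mm before, so it lies level.
- **Instrument:** It moved the same 53.7 mm as the board in the side-camera measurements, so it has not shifted on it.
- **Bolt:** I pushed the knob until the finger stopped moving and the force rose to 14 N. The knob is at rig y of about -151 mm, where fully shot is -152 mm, and the bar lies over the board's edge.
- **Other things:** The tee, tape, jar and driver stand where they were. I did not re-check the mug and gauge closely at the end, but the arm did not go near them at their height.

**Disagreement:** The cameras showed the fingertips about 20–28 mm higher than the reported tool position implies. Because of that, the first approach passed just above the board: the camera measurements showed no movement and I felt no contact force. I backed out and set the heights from the wrist-camera depth after that.

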